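# Sort sprung wagon buffers by feel

## Task

Three sprung wagon buffers lie on the hobby bench and any of them may have gone weak: feel each one by pinching it lightly from end to end (20 N at the very most), then lay every firm one on its side in the wooden tray's bays and every weak one on its side in the white card box. Set them down, don't drop them, and leave everything else on the bench where it is.

Things in the scene. Friction and masses are not known exactly. Their poses are not given: they have to be found in the camera images.
- buffer_1: one of three sprung model-wagon buffers, alike to the eye, lying on its side, axis level: 56 mm long at rest, 36 mm high and wide, 160 to 220 g. Origin on its axis, halfway along, 18 mm above what it lies on; axis = its x. At x -28 mm a flat square flange (36 x 36 x 4), dark round stock to x +7 (up to 29 dia.), bright ram (14 dia.), flat round head (36 dia., 4 thick), face at x +28
- buffer_2: another buffer, same shape, origin and axes as buffer_1. WEAK ones (main spring out of place): pinched end to end, flange to head, start to give at 1.5 N, then 1 mm for each 0.35 N: 3.25 N for 5 mm, fully in (10 mm) at 5 to 6 N. A 5 N pinch shortens it to 46 to 50 mm
- buffer_3: another buffer, same shape, origin and axes as buffer_1. FIRM ones (main spring bears on the ram): pinched end to end, flange to head, start to give only at 6 N, then 1 mm for each 2.4 N: 1 mm at about 8 N, 4 mm at 16 N, 6 mm at 20 N (give or take 1 mm). A 5 N pinch leaves it at 55 to 57 mm
- buffer_1_ram: ram and head of buffer_1; same origin and axes as buffer_1 at rest. Pushed towards the flange it slides in up to 10 mm (buffer then 46 mm long, a hard stop), and springs out when let go
- buffer_1_spring: main spring of buffer_1, hidden inside the stock; it reads the same place as buffer_1 whether it is good or not, so only squeezing tells. It bears on the ram if the buffer is firm and does not touch it if weak. Each buffer may be either: none, some or all may be weak
- buffer_2_ram: ram and head of buffer_2; same origin and axes as buffer_2 at rest. Pushed towards the flange it slides in up to 10 mm (buffer then 46 mm long, a hard stop), and springs out when let go
- buffer_2_spring: main spring of buffer_2, hidden inside the stock; it reads the same place as buffer_2 whether it is good or not, so only squeezing tells. It bears on the ram if the buffer is firm and does not touch it if weak. Each buffer may be either: none, some or all may be weak
- buffer_3_ram: ram and head of buffer_3; same origin and axes as buffer_3 at rest. Pushed towards the flange it slides in up to 10 mm (buffer then 46 mm long, a hard stop), and springs out when let go
- buffer_3_spring: main spring of buffer_3, hidden inside the stock; it reads the same place as buffer_3 whether it is good or not, so only squeezing tells. It bears on the ram if the buffer is firm and does not touch it if weak. Each buffer may be either: none, some or all may be weak
- tray: shallow pale wooden parts tray with three long bays side by side, fixed to the bench: 142 (its x) x 210 (its y) x 26 mm high, walls and dividers 6 mm, open above. Origin: centre of its underside; floor 6 mm above it. Each bay is 130 mm long (x) and 62 mm wide (y), bay centres at y = -68, 0 and +68 mm. For firm buffers
- card_box: plain shallow open white card box without divisions, fixed to the bench: 150 (its x) x 200 (its y) x 34 mm high, walls 4 mm. Origin: centre of its underside; floor 4 mm above it. For weak buffers
- eraser: white eraser 42 x 20 x 12 mm among the buffers, origin under its centre; to be left alone
- pencil: pencil 180 mm long, 7 mm thick, lying along its x, origin under its middle; to be left alone
- screwdriver: small screwdriver 160 mm long, lying along its x; to be left alone
- note_pad: pad of note paper 75 x 75 x 14 mm, origin under its centre; to be left alone
- spanner: steel spanner 130 mm long, lying along its x; to be left alone

How it is judged:
By the outcome, as a careful person would: the job done as asked, in the order asked, and still so for the second after the job is handed in, with the robot touching nothing.
It also fails if it takes over 64 s, if anything falls off the work surface, if the arm or the gripper's body presses on something with over 40 N, if the wrist force passes 120 N, or if a joint passes its speed limit or range.

## Robot

A 7-joint arm with a two-finger parallel gripper is mounted at the origin on the work surface. World frame = base frame: x ahead of the robot, y to its left, z up, the work surface at z = 0. Lengths are in m, angles in rad, forces in N, time in s.
With the tool pointing down it reaches from about 0.35 to 0.9 m from the base axis. Payload 7.2 kg.
Tool frame: the origin (TCP) lies at the very end of the fingers, on their centre line; the grasp point (between the pads) lies 19 mm behind it; z points along the fingers, y is the direction in which the jaws open and shut (so a half turn about z gives the same grasp; the last joint's range is limited). The gripper opens to 85 mm and grips with 20 to 120 N. Pads are 22 mm wide; open, the fingers measure 114 mm over their backs; the gripper's body (76 mm by 85 mm) begins 54 mm behind the grasp point. The pads swing forward as they close: fully open they stand 13 mm farther back than shut.
Start: joints at [1.201, 0.411, -0.013, 1.596, 0.006, 1.134, -0.082], TCP at [0.186, -0.597, 0.231] pointing down, gripper open.
Joint ranges: [-2.95, 2.95], [-0.29, 1.99], [-1.47, 1.44], [0.14, 2.54], [-1.03, 4.17], [0.13, 1.85], [-2.86, 2.86]. Speed limits (rad/s): [2.39, 2.39, 3.01, 3.01, 3.14, 3.14, 3.14].

## Interface

Orientations are given as a rotation vector (axis times angle).
In Python, from plant import robot gives the robot as it stands.
- The arm moves only by the tool carry_out, never from a script. Its argument "moves" is a list that holds one entry, the list of rows, each a list of 7 numbers: the opening, from 0 (shut) to 1 (fully open), then the shift along the world's x, y, z in mm, then the turn, a rotation vector about the world's x, y, z in degrees. A call has 1 to 10 rows; each row shifts and turns the commanded pose from where the row before left it; what a row does not reach is not made up. A row lasts 1/8 s, in which the tool goes at most 62.5 mm and 10.7 degrees, less where a joint would pass 70% of its speed; a pose out of reach is approached as far as the arm can. A call with a gripper value outside its range is refused whole. The fingers move at their own pace and stop on an object; "newtons" is the grip in N (left out, the last holds). Time passes only in rows, so rows that do not move let the fingers close. It gives the time, the measured TCP pose, the force and the opening at its end, in the units of the state.
- robot.observe(): the state, without advancing time (a new reading comes with each control period).
- robot.capture(name): name is "side" or "top"; returns (picture, depth): 480x640x3 uint8, red, green, blue; 480x640 float32, m along the optical axis (not along the pixel's ray), 0 where there is no reading.
- robot.camera_info(name): a dict with "camera_matrix" (3x3 intrinsics, pixels), "extrinsics" (4x4, takes a point from world to camera coordinates). Camera axes: x right, y down, z forward; pixel columns grow to the right and rows downward; lengths in m; the calibration is good to about 2 mm. A picture is of the moment at which its call begins. camera_info takes no time and is no camera call.
- robot.finish_job(): hands the job in, once; it reports no verdict.
The state is a dict: "t": time; "joint_pos": joint angles; "joint_velocities": joint speeds; "joint_torque": joint torques, N m; "tcp_pos": TCP position; "ee_rot": TCP orientation; "ft_force": force on the tool from outside, world axes, zero at the start; "torque": the same for the moment, N m; "width": finger opening in m.
Only numpy, scipy, OpenCV 4.12 (cv2) and the standard library are available. Lean on these libraries where they do the work, as an engineer would, in place of code of your own. Each camera call takes 0.05 s, during which the arm holds its last target.

## Working session

There is one attempt and no reset: what is moved stays moved. The work goes in short steps, Python scripts to look and compute and a tool call to move; the robot and the scene stay as the last step left them, time stands still between calls to the robot, and variables do not carry over. Pictures are saved under pics/ and viewed, and the job is handed in when it is done.

Besides the shell and the picture viewer there is one more tool, called after "Emit:" by a JSON object that holds its "method" and its "body". carry_out: Moves the arm, as the interface text tells. Its arguments: {"type":"object","properties":{"moves":{"type":"array"},"newtons":{"type":"number"}},"required":["moves"]}

```bash
ls; mkdir -p pics; python3 - <<'E'
from plant import robot
import cv2,numpy as np
s=robot.observe();print({k:np.round(v,3) for k,v in s.items()})
for n in ("top","side"):
    p,d=robot.capture(n);cv2.imwrite(f"pics/{n}0.png",p[:,:,::-1]);np.save(f"pics/{n}0.npy",d)
    i=robot.camera_info(n);print(np.round(i["camera_matrix"],1),np.round(i["extrinsics"],3))
E
```

```text
pics
{'t': np.float64(0.0), 'joint_pos': array([ 1.201,  0.412, -0.013,  1.597,  0.006,  1.134, -0.082]), 'joint_velocities': array([-0.002,  0.001, -0.001,  0.001, -0.   ,  0.001,  0.   ]), 'joint_torque': array([ 1.0000e-03, -6.0063e+01,  6.8200e-01, -2.9942e+01,  1.4000e-02,
        1.0000e-02, -0.0000e+00]), 'tcp_pos': array([ 0.186, -0.596,  0.23 ]), 'ee_rot': array([-3.104e+00, -4.720e-01,  1.000e-03]), 'ft_force': array([ 0.569, -0.316,  0.175]), 'torque': array([ 0.002,  0.012, -0.005]), 'width': np.float64(0.086)}
[[498.8   0.  322. ]
 [  0.  498.8 245.9]
 [  0.    0.    1. ]] [[ 0.013 -1.     0.001  0.002]
 [-0.983 -0.013 -0.186  0.542]
 [ 0.186  0.002 -0.983  0.933]
 [ 0.     0.     0.     1.   ]]
[[512.    0.  320.8]
 [  0.  512.  235.5]
 [  0.    0.    1. ]] [[-0.894 -0.447 -0.009  0.519]
 [-0.296  0.606 -0.738  0.206]
 [ 0.335 -0.658 -0.675  0.669]
 [ 0.     0.     0.     1.   ]]
```

View pics/top0.png

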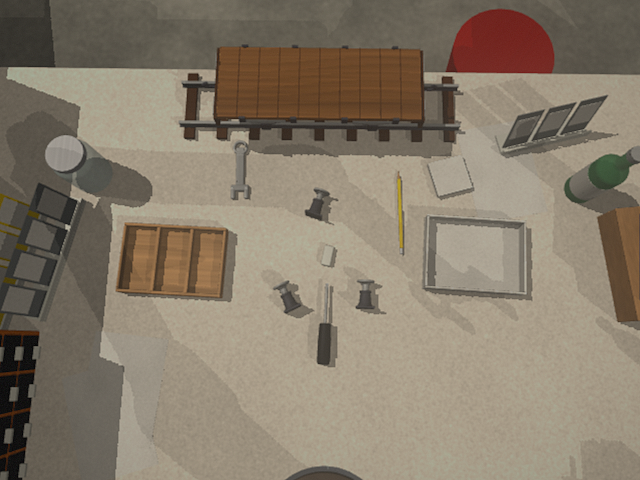

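View pics/side0.png

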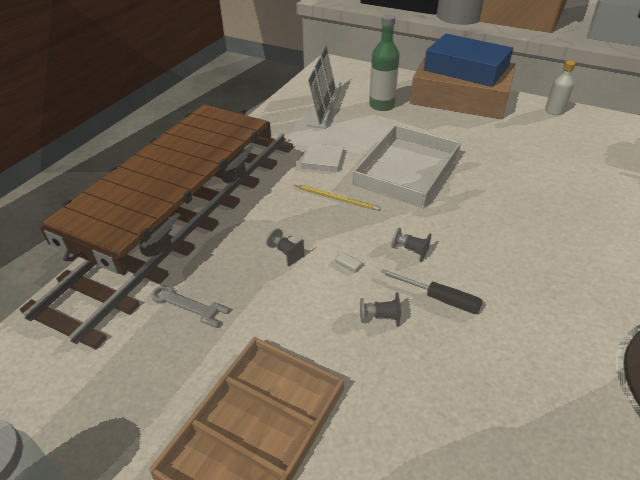

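The top view shows three buffers near (318,204), (288,297) and (366,294). The tray is at about (173,260) and the box at about (476,256), with the eraser at (328,255) between the buffers. Next I'll measure them from an enlarged crop and the depth.

```bash
cat > h.py <<'E'
from plant import robot
import cv2,numpy as np
def snap(n,name):
    p,d=robot.capture(n);cv2.imwrite(f"pics/{name}.png",p[:,:,::-1]);np.save(f"pics/{name}.npy",d);return p,d
def cloud(n,d):
    i=robot.camera_info(n);K=i["camera_matrix"];E=np.array(i["extrinsics"])
    v,u=np.mgrid[:480,:640]
    P=np.stack([(u-K[0][2])/K[0][0]*d,(v-K[1][2])/K[1][1]*d,d],-1)
    W=(P-E[:3,3])@E[:3,:3]; W[d==0]=np.nan
    return W
def crop(name,x0,y0,x1,y1,k):
    im=cv2.imread(f"pics/{name}.png")[y0:y1,x0:x1]
    cv2.imwrite(f"pics/{name}_c{x0}_{y0}.png",cv2.resize(im,None,fx=k,fy=k,interpolation=cv2.INTER_CUBIC))
E
python3 - <<'E'
from h import *
crop("top0",260,180,400,320,4)
d=np.load("pics/top0.npy");W=cloud("top",d)
ds=np.load("pics/side0.npy");S=cloud("side",ds)
print("bench z",np.nanmedian(W[300:340,360:420,2]),np.nanmedian(S[250:290,440:500,2]))
for nm,(u,v) in dict(A=(318,204),B=(288,297),C=(366,294)).items():
    w=W[v-25:v+25,u-25:u+25].reshape(-1,3)
    c0=W[v,u]
    for lab,Q in(("top",w),("side",S.reshape(-1,3))):
        m=(Q[:,2]>.008)&(Q[:,2]<.045)&(np.hypot(Q[:,0]-c0[0],Q[:,1]-c0[1])<.045)
        q=Q[m]; r=cv2.minAreaRect((q[:,:2]*1000).astype(np.float32))
        print(nm,lab,len(q),np.round(r,1) if 0 else r,"zmax",np.percentile(q[:,2],98))
for nm,(a,b,c,e) in dict(tray=(222,300,116,230),box=(214,300,420,534)).items():
    q=W[a-5:b+5,c:e].reshape(-1,3)
    for lo,hi in((.018,.045),):
        m=(q[:,2]>lo)&(q[:,2]<hi);qq=q[m];print(nm,len(qq),cv2.minAreaRect((qq[:,:2]*1000).astype(np.float32)),np.median(qq[:,2]))
E
```

```text
bench z -0.00022381803158853453 -8.687620745612385e-05
A top 363 ((638.8095703125, 22.085811614990234), (35.088218688964844, 56.79975128173828), 71.3227767944336) zmax 0.03695854649529277
A side 625 ((637.55419921875, 21.827417373657227), (36.98122787475586, 58.46379852294922), 71.75785827636719) zmax 0.03678632473294866
B top 348 ((444.82086181640625, 80.09274291992188), (55.85996627807617, 34.950767517089844), 26.954139709472656) zmax 0.0373255751414423
B side 681 ((444.2539367675781, 80.0334701538086), (56.353004455566406, 38.39546203613281), 27.31907081604004) zmax 0.03699091278767497
C top 348 ((451.94000244140625, -76.19303894042969), (34.01152420043945, 56.752262115478516), 87.21036529541016) zmax 0.0374475040526506
C side 542 ((451.3185119628906, -78.113037109375), (39.258541107177734, 56.040645599365234), 87.49031829833984) zmax 0.03602354394675815
tray 1598 ((517.5097045898438, 313.9219665527344), (210.8981170654297, 143.20059204101562), 87.50157165527344) 0.023798832662365654
box 1224 ((535.2568359375, -298.2117614746094), (201.94813537597656, 151.2843017578125), 86.73164367675781) 0.03162808812400374
```

View pics/top0_c260_180.png

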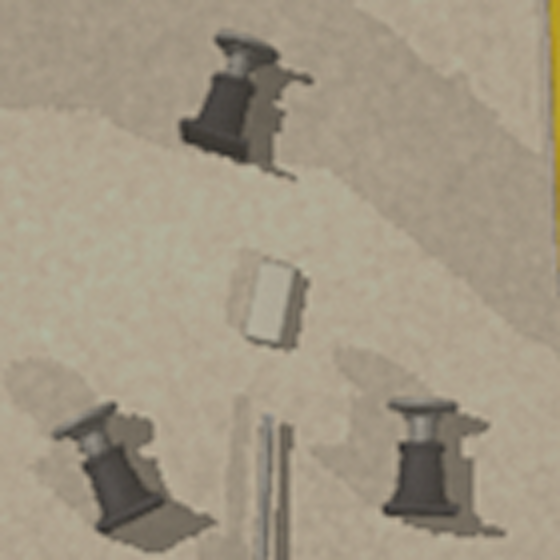

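Top and side depth agree to about 2 mm:

| Item | Centre (mm) | Yaw |
|---|---|---|
| A | (638, 22) | −18.5° |
| B | (444.5, 80) | 27° |
| C | (451.6, −77) | −2.8° |
| Tray | (517.5, 314) | −2.5° |
| Box | (535, −298) | −3.3° |

Sizes and heights match the given ones. I'll go above C first.

Emit:
{"method": "carry_out", "body": {"moves": [[[1,26.5,52,-10,0,0,7],[1,26.5,52,-10,0,0,7],[1,26.5,52,-10,0,0,7],[1,26.5,52,-10,0,0,7],[1,26.5,52,-10,0,0,7],[1,26.5,52,-10,0,0,7],[1,26.5,52,-10,0,0,7],[1,26.5,52,-10,0,0,7],[1,26.5,52,-10,0,0,7],[1,26.5,52,-10,0,0,7]]], "newtons": 20}}

```text
t: 1.35
tcp_pos: [0.4513, -0.0752, 0.131]
ee_rot: [2.269, 2.172, 0.0]
ft_force: [0.6, -1.7, 0.4]
width: 0.0856
```

```bash
cat >> h.py <<'E'
from scipy.spatial.transform import Rotation as R
def st():
    s=robot.observe();r=R.from_rotvec(s["ee_rot"]).as_matrix()
    print("t",round(float(s["t"]),2),"tcp",np.round(np.array(s["tcp_pos"])*1000,1),"yawY",np.round(np.degrees(np.arctan2(r[1,1],r[0,1])),1),"z",np.round(r[:,2],3),"F",np.round(s["ft_force"],1),"w",round(float(s["width"])*1000,2))
E
python3 -c "
from h import *
st();snap('side','side1');crop('side1',300,100,500,280,4);st()"
```

```text
t 1.35 tcp [451.3 -75.2 131. ] yawY -2.5 z [ 0. -0. -1.] F [ 0.6 -1.7  0.4] w 85.59
t 1.4 tcp [454.3 -67.2 130.6] yawY -1.7 z [ 0.003  0.005 -1.   ] F [3.4 6.7 1.5] w 85.28
```

View pics/side1_c300_100.png

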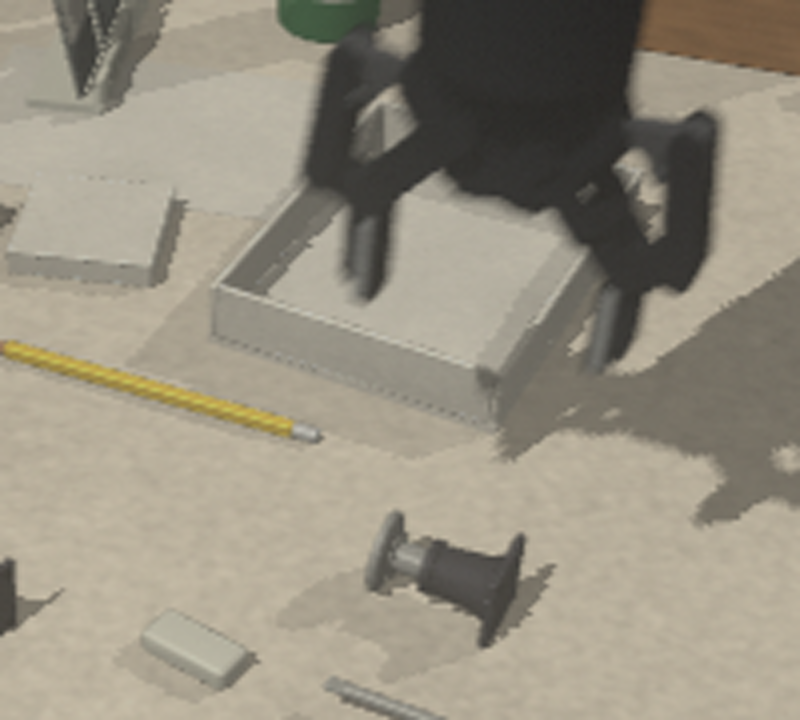

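The gripper hangs above C with its tips at about (391,173) and (450,191) in the side view. I'll measure how high the tips stand compared with the TCP.

```bash
python3 -c "
from h import *
S=cloud('side',np.load('pics/side1.npy'))
for a,b,c,e in((150,180,384,398),(168,196,444,460)):
    q=S[a:b,c:e].reshape(-1,3);q=q[(q[:,2]>.09)];print(np.round(q[np.argsort(q[:,2])][:8]*1000,0).tolist())
st()"
```

```text
[[495.0, -81.0, 144.0], [495.0, -77.0, 145.0], [495.0, -85.0, 146.0], [495.0, -73.0, 146.0], [498.0, -68.0, 146.0], [495.0, -68.0, 147.0], [495.0, -76.0, 147.0], [496.0, -70.0, 147.0]]
[[403.0, -70.0, 144.0], [403.0, -74.0, 145.0], [405.0, -64.0, 146.0], [403.0, -64.0, 146.0], [409.0, -64.0, 146.0], [408.0, -63.0, 147.0], [403.0, -68.0, 148.0], [405.0, -64.0, 148.0]]
t 1.4 tcp [454.3 -67.2 130.6] yawY -1.7 z [ 0.003  0.005 -1.   ] F [3.4 6.7 1.5] w 85.28
```

When the gripper is open, the tips stand 13 mm above the TCP, as stated. At a 46–56 mm opening I expect about 2–4 mm. So a TCP at z ≈ 1 mm puts the pads near the axis without touching the bench.

Emit:
{"method": "carry_out", "body": {"moves": [[[1,0,0,0,0,0,0],[1,0,0,-30,0,0,0],[1,0,0,-40,0,0,0],[1,0,0,0,0,0,0],[1,0,0,0,0,0,0]]]}}

```text
t: 2.02
tcp_pos: [0.451, -0.0775, 0.0622]
ee_rot: [2.274, 2.166, 0.0]
ft_force: [-0.2, 1.0, -0.1]
width: 0.0849
```

```bash
python3 -c "
from h import *
st()"
```

```text
t 2.02 tcp [451.  -77.5  62.2] yawY -2.8 z [ 0. -0. -1.] F [-0.2  1.  -0.1] w 84.9
```

Emit:
{"method": "carry_out", "body": {"moves": [[[1,0.5,0,-30,0,0,0],[1,0,0,-20,0,0,0],[0.9,0,0,-10,0,0,0],[0.75,0,0,0,0,0,0],[0.7,0,0,0,0,0,0],[0.7,0,0,0,0,0,0]]], "newtons": 20}}

```text
t: 2.78
tcp_pos: [0.4518, -0.0769, 0.002]
ee_rot: [2.273, 2.167, 0.001]
ft_force: [0.0, -0.1, 0.8]
width: 0.0597
```

```bash
python3 -c "
from h import *
st();snap('side','side2');crop('side2',340,180,480,280,5);st()"
```

```text
t 2.77 tcp [451.8 -76.9   2. ] yawY -2.7 z [ 0.001 -0.    -1.   ] F [ 0.  -0.1  0.8] w 59.72
t 2.83 tcp [451.7 -76.9   1.9] yawY -2.7 z [ 0.001 -0.    -1.   ] F [0.3 0.3 0.1] w 59.95
```

View pics/side2_c340_180.png

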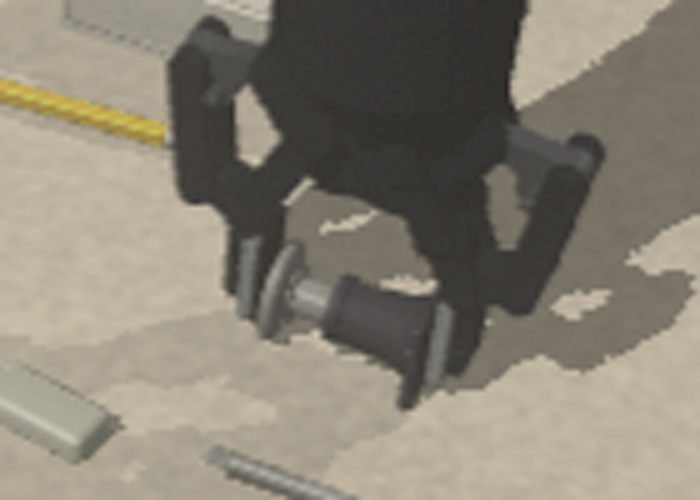

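The buffer sits centred between the pads, with the pads clear of the bench. Now I'll pinch it slowly, limited to 20 N.

Emit:
{"method": "carry_out", "body": {"moves": [[[0.66,0,0,0,0,0,0],[0.63,0,0,0,0,0,0],[0.6,0,0,0,0,0,0],[0.57,0,0,0,0,0,0],[0.55,0,0,0,0,0,0],[0.55,0,0,0,0,0,0],[0.55,0,0,0,0,0,0]]], "newtons": 20}}

```text
t: 3.7
tcp_pos: [0.4506, -0.0769, 0.0017]
ee_rot: [-2.273, -2.168, 0.002]
ft_force: [-2.8, -0.9, 9.8]
width: 0.0472
```

Emit:
{"method": "carry_out", "body": {"moves": [[[0.5,0,0,1,0,0,0],[0.5,0,0,0,0,0,0],[0.5,0,0,0,0,0,0]]], "newtons": 20}}

```text
t: 4.08
tcp_pos: [0.4512, -0.0767, 0.0021]
ee_rot: [-2.273, -2.168, 0.0]
ft_force: [0.4, 1.2, -2.4]
width: 0.0455
```

```bash
python3 -c "
from h import *
st();snap('side','side3');crop('side3',340,180,480,280,5);st()"
```

```text
t 4.08 tcp [451.2 -76.7   2.1] yawY -2.7 z [-0.  0. -1.] F [ 0.4  1.2 -2.4] w 45.53
t 4.12 tcp [451.2 -76.7   2.1] yawY -2.7 z [-0.  0. -1.] F [-0.1  0.4 -2.8] w 45.29
```

View pics/side3_c340_180.png

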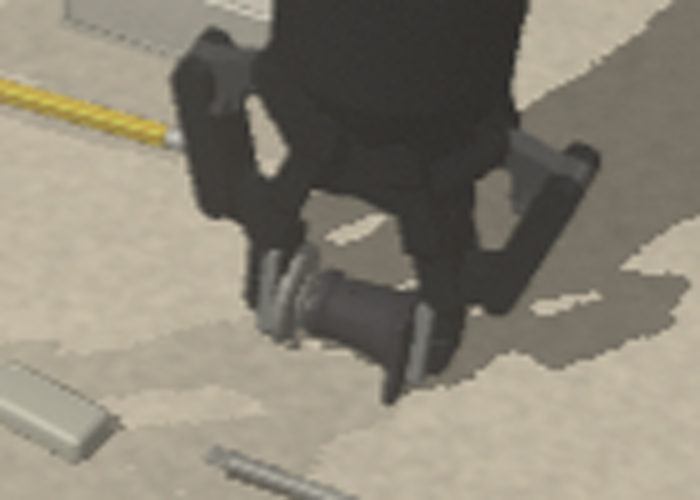

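Buffer C closes fully to 46 mm at 20 N, with the ram visibly home against the stock, so it is weak. I'll release it and go to B.

Emit:
{"method": "carry_out", "body": {"moves": [[[0.62,0,0,0,0,0,0],[0.75,0,0,0,0,0,0],[1,0,0,0,0,0,0],[1,0,0,20,0,0,0],[1,0,0,40,0,0,0],[1,-1.7,40,0,0,0,7.7],[1,-1.7,40,0,0,0,7.5],[1,-1.7,40,0,0,0,7.5],[1,-1.6,36.7,0,0,0,7],[1,0,0,0,0,0,0]]]}}

```text
t: 5.38
tcp_pos: [0.4445, 0.0829, 0.0626]
ee_rot: [-1.634, -2.683, -0.003]
ft_force: [-0.3, -0.4, 0.7]
width: 0.0852
```

```bash
python3 -c "
from h import *
st();W=cloud('top',snap('top','top4')[1]);crop('top4',260,180,400,320,4)
st()"
```

```text
t 5.38 tcp [444.5  82.9  62.6] yawY 27.3 z [ 0.001  0.002 -1.   ] F [-0.3 -0.4  0.7] w 85.24
t 5.42 tcp [444.5  80.9  62.4] yawY 27.1 z [ 0.  0. -1.] F [ 0.3 -0.4 -0.2] w 85.51
```

View pics/top4_c260_180.png

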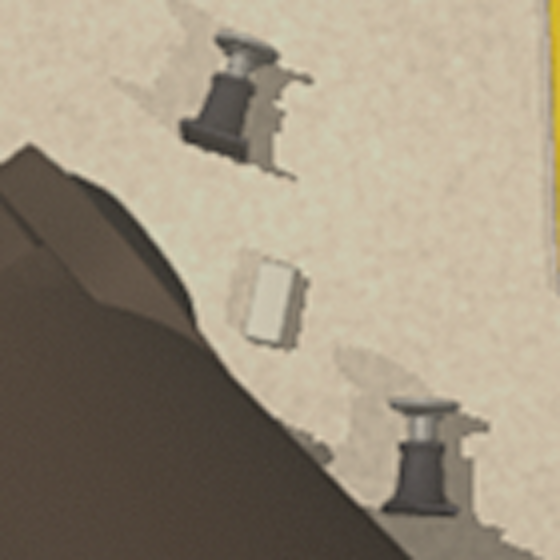

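The crop shows C still in place and sprung out again, with its head at (422,405) and flange at (420,505). The eraser and A haven't moved. Now B.

Emit:
{"method": "carry_out", "body": {"moves": [[[1,0,0,-30,0,0,0],[1,0,0,-20,0,0,0],[0.9,0,0,-10,0,0,0],[0.75,0,0,0,0,0,0],[0.7,0,0,0,0,0,0],[0.66,0,0,0,0,0,0],[0.63,0,0,0,0,0,0],[0.6,0,0,0,0,0,0],[0.57,0,0,0.5,0,0,0],[0.55,0,0,0.5,0,0,0]]], "newtons": 20}}

```text
t: 6.68
tcp_pos: [0.4447, 0.0799, 0.0036]
ee_rot: [1.642, 2.678, 0.001]
ft_force: [0.8, -0.1, -1.0]
width: 0.0471
```

Emit:
{"method": "carry_out", "body": {"moves": [[[0.5,0,0,0,0,0,0],[0.5,0,0,0,0,0,0],[0.5,0,0,0,0,0,0]]]}}

```text
t: 7.05
tcp_pos: [0.4448, 0.0799, 0.0037]
ee_rot: [1.641, 2.678, 0.0]
ft_force: [-1.7, -1.2, 6.5]
width: 0.0457
```

```bash
python3 -c "
from h import *
st();snap('side','side5');crop('side5',320,240,460,340,5);st()"
```

```text
t 7.05 tcp [444.8  79.9   3.7] yawY 27.0 z [ 0.001 -0.    -1.   ] F [-1.7 -1.2  6.5] w 45.68
t 7.1 tcp [444.8  79.9   3.7] yawY 27.0 z [ 0.001 -0.    -1.   ] F [-1.6 -0.9  6.3] w 45.81
```

View pics/side5_c320_240.png

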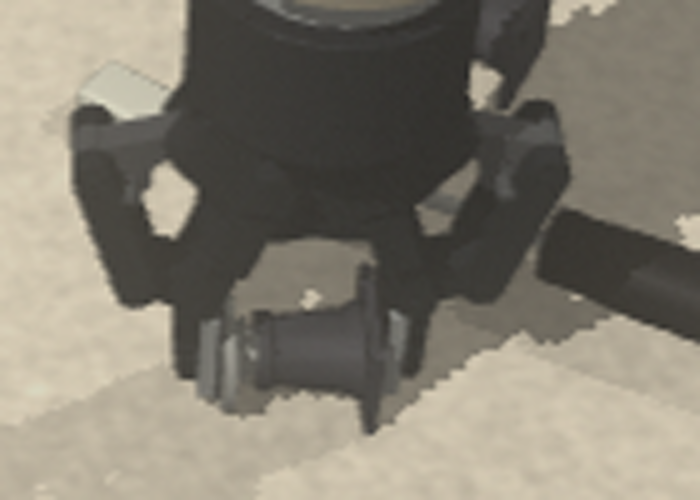

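B also goes fully in, to 46 mm, so it is weak. Next is A.

Emit:
{"method": "carry_out", "body": {"moves": [[[0.62,0,0,0,0,0,0],[0.75,0,0,0,0,0,0],[1,0,0,0,0,0,0],[1,0,0,20,0,0,0],[1,0,0,39,0,0,0],[1,38.7,-11.6,0,0,0,-9.1],[1,38.7,-11.6,0,0,0,-9.1],[1,38.7,-11.6,0,0,0,-9.1],[1,38.7,-11.6,0,0,0,-9.1],[1,38.6,-11.5,0,0,0,-9.1]]]}}

```text
t: 8.35
tcp_pos: [0.6391, 0.0216, 0.0621]
ee_rot: [-2.554, -1.829, 0.0]
ft_force: [-0.6, -0.4, -0.2]
width: 0.0854
```

Emit:
{"method": "carry_out", "body": {"moves": [[[1,0,0,0,0,0,0],[1,0,0,-20,0,0,0]]]}}

```text
t: 8.6
tcp_pos: [0.6384, 0.0227, 0.0426]
ee_rot: [2.548, 1.837, 0.003]
ft_force: [-0.7, 0.7, -0.3]
width: 0.0854
```

```bash
python3 -c "
from h import *
st()"
```

```text
t 8.6 tcp [638.4  22.7  42.6] yawY -18.4 z [ 0.002  0.    -1.   ] F [-0.7  0.7 -0.3] w 85.36
```

Emit:
{"method": "carry_out", "body": {"moves": [[[1,0,0,-20,0,0,0],[1,0,0,-14,0,0,0],[0.9,0,0,-6,0,0,0],[0.75,0,0,0,0,0,0],[0.7,0,0,0,0,0,0],[0.66,0,0,0,0,0,0],[0.63,0,0,0,0,0,0],[0.6,0,0,0,0,0,0],[0.57,0,0,0.5,0,0,0],[0.55,0,0,0.5,0,0,0]]], "newtons": 20}}

```text
t: 9.85
tcp_pos: [0.6386, 0.0222, 0.0042]
ee_rot: [2.549, 1.835, 0.002]
ft_force: [0.2, 1.3, 2.1]
width: 0.0497
```

Emit:
{"method": "carry_out", "body": {"moves": [[[0.5,0,0,0,0,0,0],[0.5,0,0,0,0,0,0],[0.5,0,0,0,0,0,0]]]}}

```text
t: 10.22
tcp_pos: [0.6386, 0.0222, 0.0041]
ee_rot: [2.549, 1.835, 0.002]
ft_force: [-1.4, 0.8, 6.6]
width: 0.0502
```

```bash
python3 -c "
from h import *
st();snap('side','side6');crop('side6',220,170,360,270,5);st()"
```

```text
t 10.22 tcp [638.6  22.2   4.1] yawY -18.5 z [ 0.001  0.    -1.   ] F [-1.4  0.8  6.6] w 50.18
t 10.28 tcp [638.6  22.2   4.1] yawY -18.5 z [ 0.001  0.    -1.   ] F [-0.8 -0.1  6.6] w 49.81
```

View pics/side6_c220_170.png

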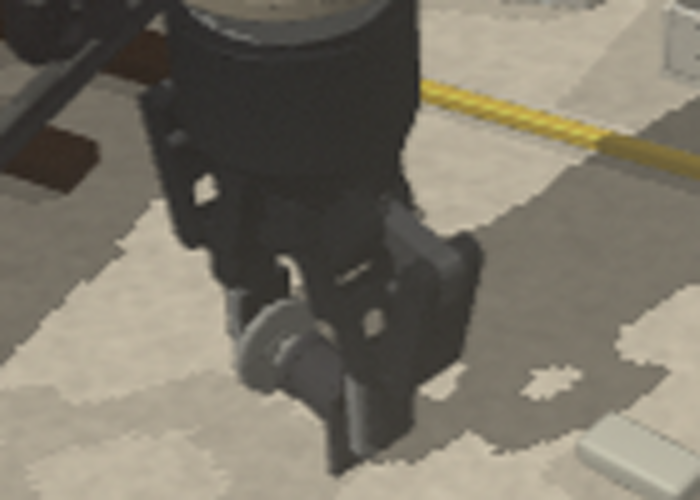

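A stalls at 50.0 mm under 20 N, which matches a firm one. I'll lift it on the same 20 N pinch and check the hold.

Emit:
{"method": "carry_out", "body": {"moves": [[[0.5,0,0,4,0,0,0],[0.5,0,0,12,0,0,0],[0.5,0,0,25,0,0,0],[0.5,0,0,20,0,0,0],[0.5,0,0,0,0,0,0]]], "newtons": 20}}

```text
t: 10.9
tcp_pos: [0.6393, 0.0221, 0.0664]
ee_rot: [2.548, 1.834, 0.005]
ft_force: [0.9, -1.2, -1.3]
width: 0.0484
```

```bash
python3 -c "
from h import *
st();snap('side','side7');crop('side7',220,130,360,230,5)"
```

```text
t 10.9 tcp [639.3  22.1  66.4] yawY -18.5 z [ 0.004  0.    -1.   ] F [ 0.9 -1.2 -1.3] w 48.41
```

View pics/side7_c220_130.png

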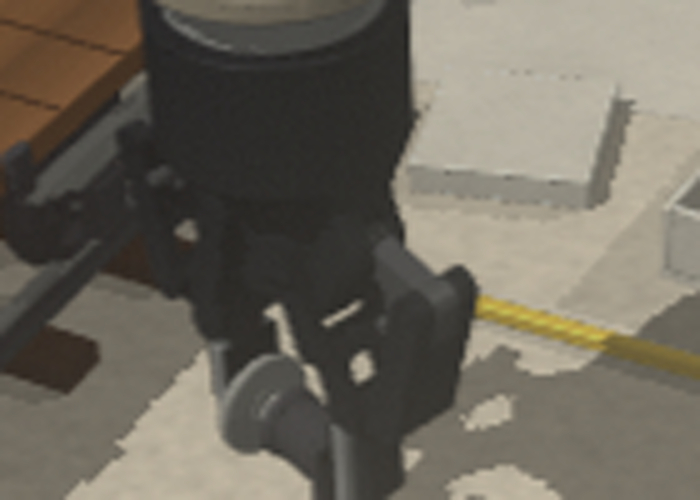

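A is held level and clear of the bench. Now to the tray's nearest bay, centred at (514.5, 246) with yaw −2.5°.

Emit:
{"method": "carry_out", "body": {"moves": [[[0.5,-12,22,0,0,0,2],[0.5,-21,38,0,0,0,3],[0.5,-23,41,0,0,0,3],[0.5,-23,41,0,0,0,3],[0.5,-23,41,0,0,0,3],[0.5,-16,28,0,0,0,2],[0.5,-6,13,0,0,0,0],[0.5,0,0,0,0,0,0],[0.5,0,0,0,0,0,0]]]}}

```text
t: 12.08
tcp_pos: [0.5147, 0.2444, 0.0639]
ee_rot: [2.271, 2.169, -0.001]
ft_force: [-0.0, 0.0, -0.8]
width: 0.0489
```

```bash
python3 -c "
from h import *
st();snap('side','side8');crop('side8',200,270,360,390,5);W=cloud('top',np.load('pics/top4.npy'))
"
```

```text
t 12.07 tcp [514.7 244.4  63.9] yawY -2.6 z [-0.    -0.001 -1.   ] F [-0.   0.  -0.8] w 48.89
```

View pics/side8_c200_270.png

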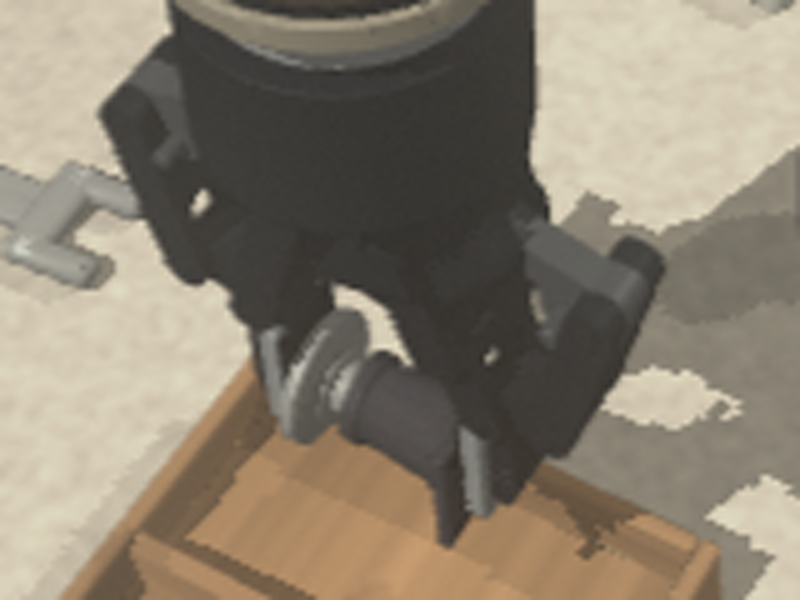

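The buffer is level over the end bay. Lowering it.

Emit:
{"method": "carry_out", "body": {"moves": [[[0.5,0,1.5,-18,0,0,0],[0.5,0,0,-18,0,0,0],[0.5,0,0,-10,0,0,0],[0.5,0,0,-4,0,0,0],[0.5,0,0,-2,0,0,0],[0.5,0,0,0,0,0,0],[0.5,0,0,0,0,0,0]]]}}

```text
t: 13.0
tcp_pos: [0.5142, 0.2477, 0.0127]
ee_rot: [2.269, 2.172, 0.001]
ft_force: [-0.2, 0.4, -1.6]
width: 0.0487
```

```bash
python3 -c "
from h import *
st();snap('side','side9');crop('side9',200,290,360,410,5)
"
```

```text
t 13.0 tcp [514.2 247.7  12.7] yawY -2.5 z [ 0.001  0.    -1.   ] F [-0.2  0.4 -1.6] w 48.66
```

View pics/side9_c200_290.png

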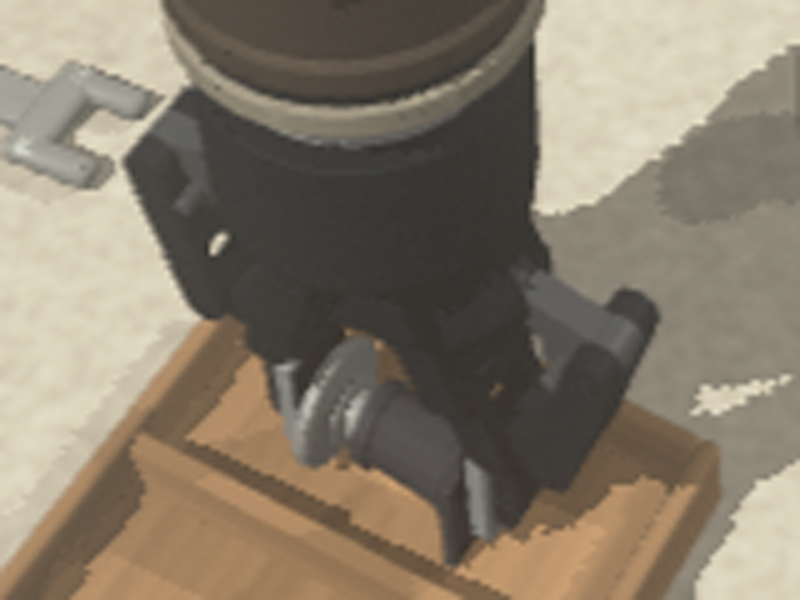

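There is no contact yet: the wrist still carries the weight, with the buffer about 2–3 mm above the floor. I'll ease it down in 1 mm steps.

Emit:
{"method": "carry_out", "body": {"moves": [[[0.5,0,0,-1,0,0,0],[0.5,0,0,-1,0,0,0],[0.5,0,0,0,0,0,0],[0.5,0,0,0,0,0,0]]]}}

```text
t: 13.55
tcp_pos: [0.514, 0.2475, 0.0104]
ee_rot: [2.269, 2.172, 0.0]
ft_force: [0.5, 0.5, -0.0]
width: 0.0484
```

Emit:
{"method": "carry_out", "body": {"moves": [[[0.5,0,0,-0.7,0,0,0],[0.5,0,0,0,0,0,0],[0.5,0,0,0,0,0,0]]]}}

```text
t: 13.92
tcp_pos: [0.5141, 0.2476, 0.0103]
ee_rot: [2.269, 2.172, 0.0]
ft_force: [-2.2, -1.5, 7.2]
width: 0.0483
```

It's on the floor (7 N up). I'll release, opening only to 0.8 inside the bay, then rise and go back to C.

Emit:
{"method": "carry_out", "body": {"moves": [[[0.6,0,0,0,0,0,0],[0.66,0,0,0,0,0,0],[0.74,0,0,0,0,0,0],[0.78,0,0,0,0,0,0],[0.78,0,0,15,0,0,0],[0.8,0,0,35,0,0,0],[1,0,0,40,0,0,0],[1,0,0,0,0,0,0]]]}}

```text
t: 14.92
tcp_pos: [0.516, 0.2489, 0.1038]
ee_rot: [2.268, 2.171, 0.01]
ft_force: [0.2, -0.2, -0.5]
width: 0.0855
```

```bash
python3 -c "
from h import *
st();snap('side','side10');crop('side10',140,290,360,455,3.6 and 4)
S=cloud('side',np.load('pics/side10.npy'));q=S[300:440,180:345].reshape(-1,3)
m=(q[:,2]>.012)&(q[:,2]<.046)&(abs(q[:,0]-.5145)<.05)&(abs(q[:,1]-.246)<.026);print(cv2.minAreaRect((q[m][:,:2]*1000).astype(np.float32)),np.percentile(q[m][:,2],98))
"
```

```text
t 14.93 tcp [516.  248.9 103.8] yawY -2.5 z [ 0.006  0.003 -1.   ] F [ 0.2 -0.2 -0.5] w 85.52
((514.2005004882812, 247.00631713867188), (36.130550384521484, 56.877418518066406), 88.11219787597656) 0.042417786503194436
```

View pics/side10_c140_290.png

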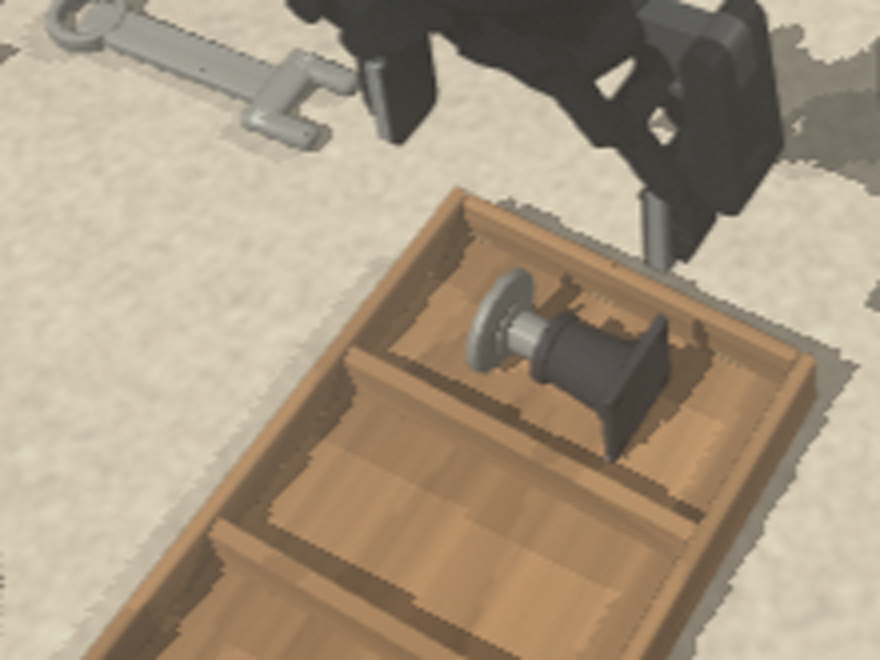

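A lies on its side in the end bay, at (514, 247) with its top at 42 mm. I'll check where B and C lie now.

```bash
python3 -c "
from h import *
W=cloud('top',snap('top','top11')[1]);S=cloud('side',snap('side','side11')[1])
for n,c in dict(B=(.4445,.080),C=(.4516,-.077)).items():
  for Q in(W,S):
    Q=Q.reshape(-1,3);m=(Q[:,2]>.008)&(Q[:,2]<.045)&(np.hypot(Q[:,0]-c[0],Q[:,1]-c[1])<.045)
    print(n,m.sum(),cv2.minAreaRect((Q[m][:,:2]*1000).astype(np.float32)))
st()"
```

```text
B 357 ((445.51434326171875, 80.58100891113281), (56.00924301147461, 35.64347457885742), 27.457294464111328)
B 680 ((444.7060546875, 80.24200439453125), (56.55875778198242, 36.553775787353516), 26.64544105529785)
C 346 ((452.0054016113281, -76.66001892089844), (34.61964416503906, 56.390926361083984), 86.05524444580078)
C 546 ((451.4220275878906, -77.5228042602539), (37.90514373779297, 56.461036682128906), 87.56837463378906)
t 15.07 tcp [513.8 247.2  99.6] yawY -2.5 z [ 0. -0. -1.] F [-0.2  0.1  0. ] w 85.56
```

View pics/top11.png

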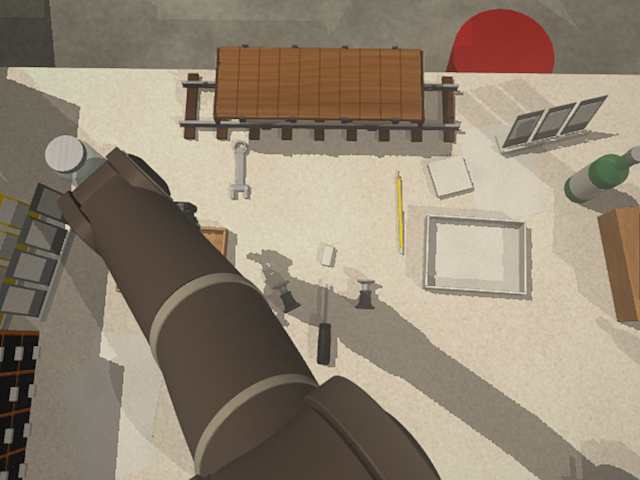

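B and C are where they were, and nothing else has moved. I'll fetch B.

Emit:
{"method": "carry_out", "body": {"moves": [[[1,-17.2,-41.7,0,0,0,7.4],[1,-17.2,-41.7,0,0,0,7.4],[1,-17.2,-41.7,0,0,0,7.4],[1,-17.2,-41.7,-10,0,0,7.4],[1,0,0,-30,0,0,0],[1,0,0,0,0,0,0]]]}}

```text
t: 15.82
tcp_pos: [0.4432, 0.0798, 0.0578]
ee_rot: [-1.639, -2.676, 0.005]
ft_force: [0.4, 0.1, 0.3]
width: 0.0849
```

```bash
python3 -c "
from h import *
st()"
```

```text
t 15.82 tcp [443.2  79.8  57.8] yawY 27.0 z [-0.005 -0.    -1.   ] F [0.4 0.1 0.3] w 84.93
```

Emit:
{"method": "carry_out", "body": {"moves": [[[1,0.5,0.3,-30,0,0,0],[1,0,0,-19,0,0,0],[0.85,0,0,-6,0,0,0],[0.72,0,0,0,0,0,0],[0.66,0,0,0,0,0,0],[0.61,0,0,0,0,0,0],[0.57,0,0,0.5,0,0,0],[0.5,0,0,0.5,0,0,0],[0.5,0,0,0,0,0,0],[0.5,0,0,0,0,0,0]]], "newtons": 20}}

```text
t: 17.08
tcp_pos: [0.4463, 0.0811, 0.0061]
ee_rot: [1.639, 2.679, 0.001]
ft_force: [-0.8, -0.2, 6.2]
width: 0.0459
```

Emit:
{"method": "carry_out", "body": {"moves": [[[0.5,0,0,4,0,0,0],[0.5,0,0,12,0,0,0],[0.5,0,0,25,0,0,0],[0.5,0,0,30,0,0,0],[0.5,0,0,0,0,0,0]]]}}

```text
t: 17.7
tcp_pos: [0.4471, 0.0813, 0.0787]
ee_rot: [1.638, 2.677, 0.004]
ft_force: [-0.5, -0.2, -1.9]
width: 0.0455
```

```bash
python3 -c "
from h import *
st();snap('side','side12');crop('side12',320,200,460,305,5)"
```

```text
t 17.7 tcp [447.1  81.3  78.7] yawY 27.1 z [ 0.004  0.    -1.   ] F [-0.5 -0.2 -1.9] w 45.51
```

View pics/side12_c320_200.png

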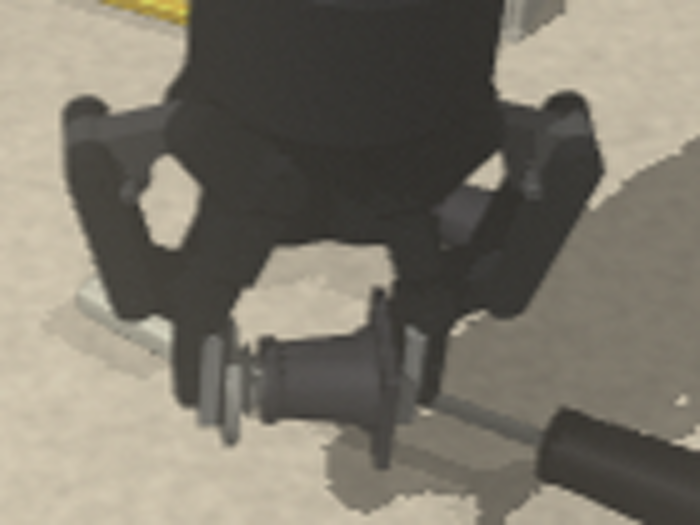

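B is held level at full compression (45.5 mm), which confirms it is weak. I'll carry it to the far half of the box, at (533, −343).

Emit:
{"method": "carry_out", "body": {"moves": [[[0.5,4,-22,3,0,0,-3],[0.5,8,-42,0,0,0,-3],[0.5,10,-50,0,0,0,-3.5],[0.5,10,-50,0,0,0,-3.5],[0.5,10,-50,0,0,0,-3.5],[0.5,10,-50,0,0,0,-3.5],[0.5,10,-50,0,0,0,-3.5],[0.5,10,-50,0,0,0,-3.5],[0.5,9,-40,0,0,0,-3.4],[0.5,4.5,-20,0,0,0,0]]]}}

```text
t: 19.0
tcp_pos: [0.53, -0.3457, 0.0778]
ee_rot: [-2.287, -2.151, 0.003]
ft_force: [0.0, 0.7, -1.6]
width: 0.0452
```

Emit:
{"method": "carry_out", "body": {"moves": [[[0.5,0,0,0,0,0,0],[0.5,0,0,0,0,0,0]]]}}

```text
t: 19.25
tcp_pos: [0.5307, -0.3413, 0.0786]
ee_rot: [-2.282, -2.156, -0.0]
ft_force: [0.3, -0.6, -3.1]
width: 0.0455
```

```bash
python3 -c "
from h import *
st();snap('side','side13');crop('side13',340,80,500,200,5)"
```

```text
t 19.25 tcp [ 530.7 -341.3   78.6] yawY -3.2 z [-0.002  0.002 -1.   ] F [ 0.3 -0.6 -3.1] w 45.5
```

View pics/side13_c340_80.png

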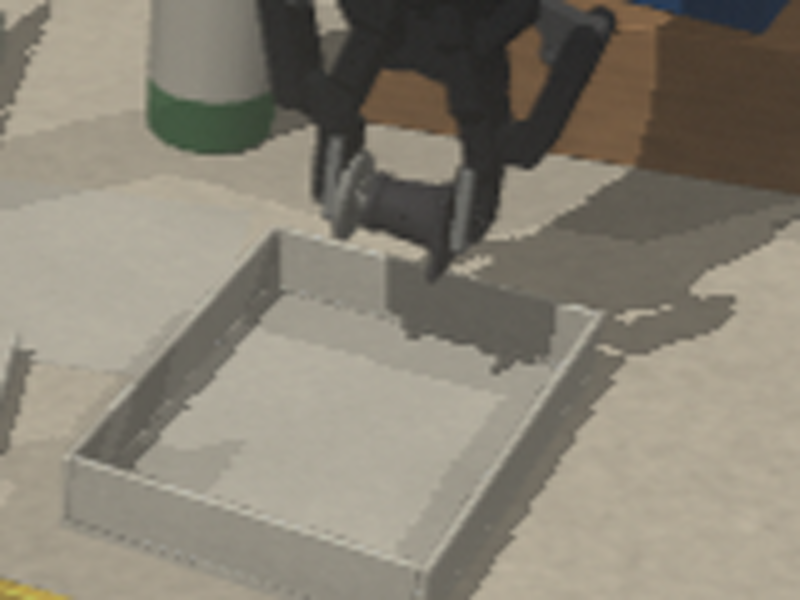

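B is over the far half of the box and held level. Lowering it.

Emit:
{"method": "carry_out", "body": {"moves": [[[0.5,2,0,-20,0,0,0],[0.5,0,0,-25,0,0,0],[0.5,0,0,-13,0,0,0],[0.5,0,0,-5,0,0,0],[0.5,0,0,-2.5,0,0,0],[0.5,0,0,0,0,0,0],[0.5,0,0,0,0,0,0]]]}}

```text
t: 20.18
tcp_pos: [0.5335, -0.3432, 0.0148]
ee_rot: [2.284, 2.155, 0.0]
ft_force: [0.4, -0.4, -2.0]
width: 0.0458
```

Emit:
{"method": "carry_out", "body": {"moves": [[[0.5,0,0,-1.5,0,0,0],[0.5,0,0,-1,0,0,0],[0.5,0,0,-1,0,0,0],[0.5,0,0,0,0,0,0],[0.5,0,0,0,0,0,0]]]}}

```text
t: 20.8
tcp_pos: [0.5332, -0.3429, 0.0106]
ee_rot: [-2.285, -2.156, -0.0]
ft_force: [0.2, -0.4, -1.4]
width: 0.0449
```

Emit:
{"method": "carry_out", "body": {"moves": [[[0.5,0,0,-1,0,0,0],[0.5,0,0,0,0,0,0],[0.5,0,0,0,0,0,0]]]}}

```text
t: 21.18
tcp_pos: [0.5333, -0.343, 0.0102]
ee_rot: [2.284, 2.156, -0.0]
ft_force: [-2.4, 0.8, 6.0]
width: 0.0454
```

```bash
python3 -c "
from h import *
st();snap('side','side14');crop('side14',340,80,500,200,5)"
```

```text
t 21.18 tcp [ 533.3 -343.    10.2] yawY -3.3 z [ 0. -0. -1.] F [-2.4  0.8  6. ] w 45.4
```

View pics/side14_c340_80.png

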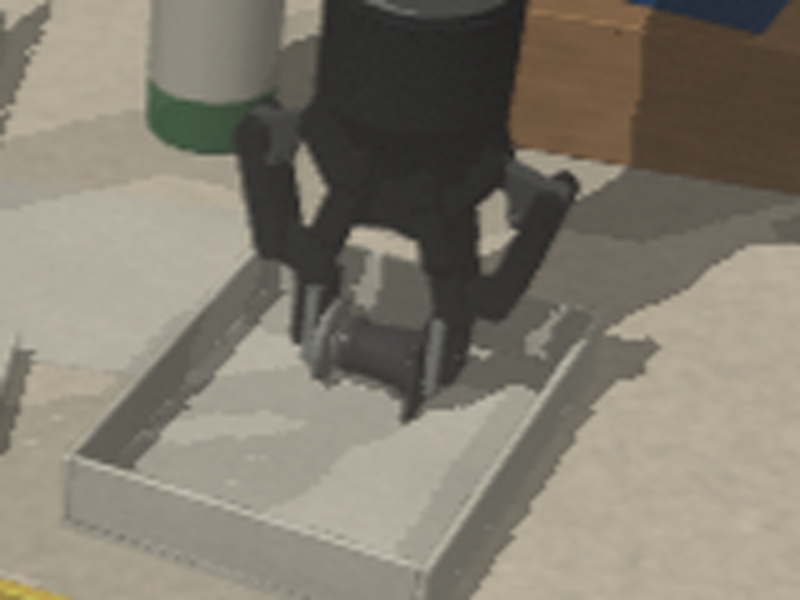

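B rests on the box floor (6 N up). I'll release it and return to C.

Emit:
{"method": "carry_out", "body": {"moves": [[[0.6,0,0,0,0,0,0],[0.66,0,0,0,0,0,0],[0.74,0,0,0,0,0,0],[0.8,0,0,0,0,0,0],[0.8,0,0,15,0,0,0],[0.9,0,0,40,0,0,0],[1,0,0,15,0,0,0],[1,-15,49,0,0,0,0],[1,-15,49,0,0,0,0],[1,-15,49,0,0,0,0]]]}}

```text
t: 22.48
tcp_pos: [0.4876, -0.1946, 0.08]
ee_rot: [2.285, 2.156, 0.001]
ft_force: [1.6, -0.1, -0.3]
width: 0.0859
```

Emit:
{"method": "carry_out", "body": {"moves": [[[1,-15,49,0,0,0,0],[1,-15,49,0,0,0,0],[1,-6.5,21,0,0,0,0],[1,0,0,-20,0,0,0],[1,0,0,0,0,0,0]]]}}

```text
t: 23.1
tcp_pos: [0.4508, -0.0767, 0.0592]
ee_rot: [-2.283, -2.157, 0.002]
ft_force: [-0.6, 0.2, -0.2]
width: 0.0851
```

```bash
python3 -c "
from h import *
st();snap('side','side15');crop('side15',340,90,480,270,4)
S=cloud('side',np.load('pics/side15.npy'));q=S.reshape(-1,3)
m=(q[:,2]>.01)&(q[:,2]<.05)&(abs(q[:,0]-.533)<.05)&(abs(q[:,1]+.343)<.03);print(cv2.minAreaRect((q[m][:,:2]*1000).astype(np.float32)),np.percentile(q[m][:,2],98))
"
```

```text
t 23.1 tcp [450.8 -76.7  59.2] yawY -3.3 z [-0.002  0.    -1.   ] F [-0.6  0.2 -0.2] w 85.07Traceback (most recent call last):
  File "<string>", line 5, in <module>
    m=(q[:,2]>.01)&(q[:,2]<.05)&(abs(q[:,0]-.533)<.05)&(abs(q[:,1]+.343)<.03);print(cv2.minAreaRect((q[m][:,:2]*1000).astype(np.float32)),np.percentile(q[m][:,2],98))
                                                                                                                                          ~~~~~~~~~~~~~^^^^^^^^^^^^^^
    return _quantile_unchecked(
        a, q, axis, out, overwrite_input, method, keepdims, weights)
    return _ureduce(a,
                    func=_quantile_ureduce_func,
    ...<5 lines>...
                    overwrite_input=overwrite_input,
                    method=method)
    r = func(a, **kwargs)
    result = _quantile(arr,
                       quantiles=q,
    ...<2 lines>...
                       out=out,
                       weights=wgt)
    slices_having_nans = np.isnan(arr[-1, ...])
                                  ~~~^^^^^^^^^
IndexError: index -1 is out of bounds for axis 0 with size 0
```

View pics/side15_c340_90.png

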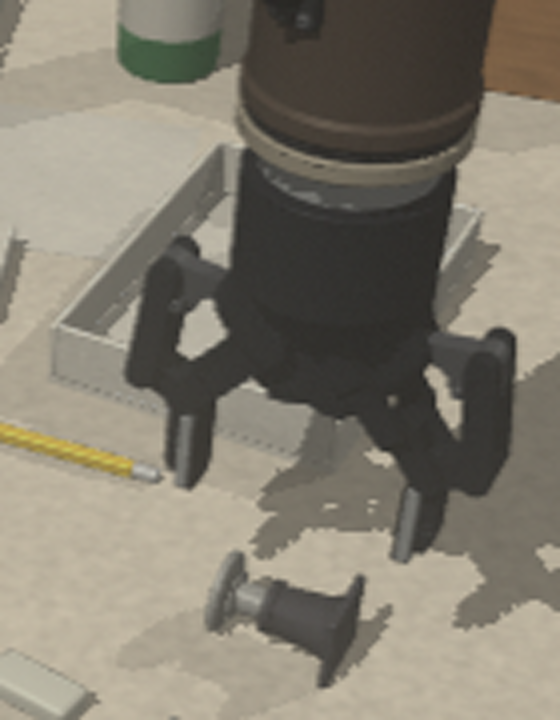

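C is in place under the open gripper, and the box is hidden behind the gripper for now. I'll grasp C.

Emit:
{"method": "carry_out", "body": {"moves": [[[1,0.5,0,-30,0,0,0.5],[1,0,0,-19,0,0,0],[0.85,0,0,-6,0,0,0],[0.72,0,0,0,0,0,0],[0.66,0,0,0,0,0,0],[0.61,0,0,0,0,0,0],[0.57,0,0,0.5,0,0,0],[0.5,0,0,0.5,0,0,0],[0.5,0,0,0,0,0,0],[0.5,0,0,0,0,0,0]]], "newtons": 20}}

```text
t: 24.4
tcp_pos: [0.4528, -0.0771, 0.0061]
ee_rot: [2.275, 2.166, 0.001]
ft_force: [-0.8, -0.3, 6.6]
width: 0.0452
```

Emit:
{"method": "carry_out", "body": {"moves": [[[0.5,0,0,4,0,0,0],[0.5,0,0,12,0,0,0],[0.5,0,0,25,0,0,0],[0.5,0,0,32,0,0,0],[0.5,0,0,0,0,0,0]]]}}

```text
t: 25.02
tcp_pos: [0.4537, -0.0772, 0.081]
ee_rot: [2.273, 2.163, 0.004]
ft_force: [0.7, 0.2, -1.8]
width: 0.0451
```

```bash
python3 -c "
from h import *
st();snap('side','side16');crop('side16',340,130,480,250,5)"
```

```text
t 25.02 tcp [453.7 -77.2  81. ] yawY -2.8 z [ 0.004 -0.001 -1.   ] F [ 0.7  0.2 -1.8] w 45.14
```

View pics/side16_c340_130.png

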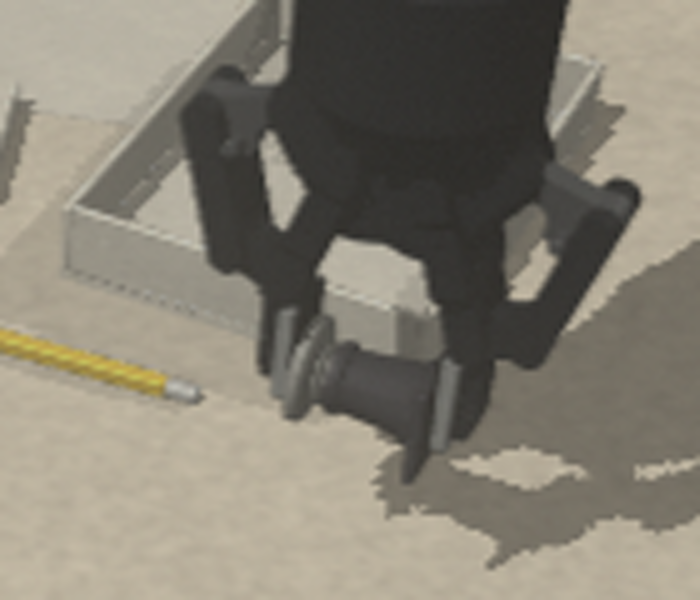

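C is held level and again at full compression. I'll take it to the near half of the box, at (538, −253).

Emit:
{"method": "carry_out", "body": {"moves": [[[0.5,10,-20,0,0,0,0],[0.5,18,-38,0,0,0,0],[0.5,20,-42,0,0,0,-0.5],[0.5,20,-42,0,0,0,0],[0.5,12,-24,0,0,0,0],[0.5,5,-10,0,0,0,0],[0.5,0,0,0,0,0,0],[0.5,0,0,0,0,0,0]]]}}

```text
t: 26.08
tcp_pos: [0.5367, -0.2512, 0.0783]
ee_rot: [-2.282, -2.157, 0.0]
ft_force: [0.1, -0.0, -1.3]
width: 0.0455
```

```bash
python3 -c "
from h import *
st();snap('side','side17');crop('side17',340,80,500,200,5)"
```

```text
t 26.07 tcp [ 536.7 -251.2   78.3] yawY -3.2 z [-0.001  0.001 -1.   ] F [ 0.1 -0.  -1.3] w 45.48
```

View pics/side17_c340_80.png

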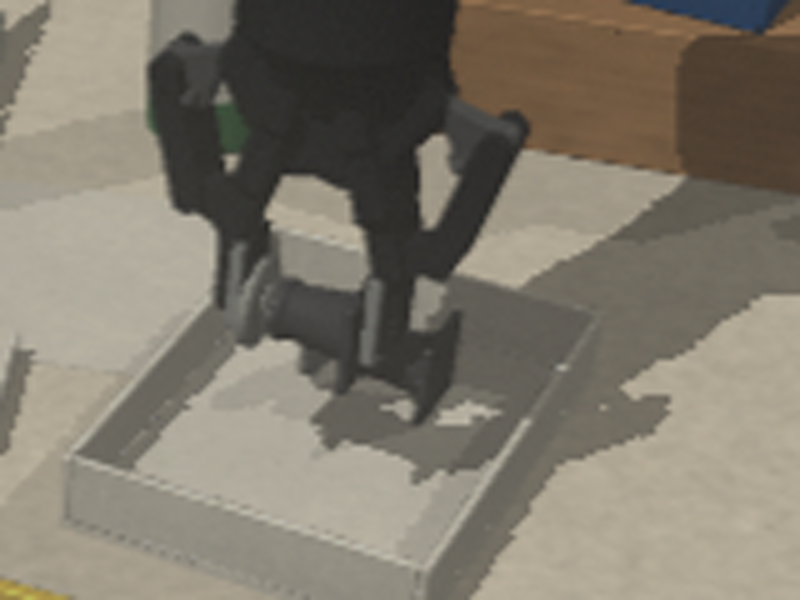

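C is over the near half, and B is visible behind it lying on its side. Lowering C.

Emit:
{"method": "carry_out", "body": {"moves": [[[0.5,0.5,-1,-20,0,0,0],[0.5,0,0,-25,0,0,0],[0.5,0,0,-13,0,0,0],[0.5,0,0,-5,0,0,0],[0.5,0,0,-3,0,0,0],[0.5,0,0,-1,0,0,0],[0.5,0,0,0,0,0,0],[0.5,0,0,0,0,0,0]]]}}

```text
t: 27.12
tcp_pos: [0.5379, -0.2541, 0.012]
ee_rot: [2.284, 2.156, 0.0]
ft_force: [-0.9, 0.5, -1.5]
width: 0.0455
```

Emit:
{"method": "carry_out", "body": {"moves": [[[0.5,0,0,-0.8,0,0,0],[0.5,0,0,0,0,0,0],[0.5,0,0,0,0,0,0]]]}}

```text
t: 27.5
tcp_pos: [0.5377, -0.2539, 0.0108]
ee_rot: [-2.285, -2.156, -0.0]
ft_force: [0.3, -0.3, -1.3]
width: 0.0458
```

Emit:
{"method": "carry_out", "body": {"moves": [[[0.5,0,0,-1,0,0,0],[0.5,0,0,0,0,0,0],[0.5,0,0,0,0,0,0]]]}}

```text
t: 27.88
tcp_pos: [0.5378, -0.254, 0.0102]
ee_rot: [2.284, 2.156, 0.0]
ft_force: [-1.8, 1.4, 4.8]
width: 0.0452
```

It's down (5 N up). I'll release, rise, and back away so the cameras can see.

Emit:
{"method": "carry_out", "body": {"moves": [[[0.6,0,0,0,0,0,0],[0.66,0,0,0,0,0,0],[0.74,0,0,0,0,0,0],[0.8,0,0,0,0,0,0],[0.8,0,0,15,0,0,0],[0.9,0,0,40,0,0,0],[1,0,0,50,0,0,0],[1,-20,40,30,0,0,0],[1,-20,50,20,0,0,0],[1,-20,50,20,0,0,0]]]}}

```text
t: 29.12
tcp_pos: [0.4772, -0.1125, 0.1867]
ee_rot: [2.284, 2.155, 0.001]
ft_force: [0.9, 0.8, 0.7]
width: 0.0853
```

Emit:
{"method": "carry_out", "body": {"moves": [[[1,-20,50,10,0,0,0],[1,-20,50,0,0,0,0],[1,0,20,0,0,0,0],[1,0,0,0,0,0,0],[1,0,0,0,0,0,0]]]}}

```text
t: 29.75
tcp_pos: [0.4379, 0.0051, 0.1952]
ee_rot: [2.285, 2.155, -0.0]
ft_force: [-0.4, -0.8, -0.1]
width: 0.0854
```

```bash
python3 -c "
from h import *
st();W=cloud('top',snap('top','top18')[1]);S=cloud('side',snap('side','side18')[1])
for n,c,z0 in(('A',(.514,.247),.012),('B',(.533,-.343),.01),('C',(.538,-.254),.01)):
  for Q in(W,S):
    q=Q.reshape(-1,3);m=(q[:,2]>z0)&(q[:,2]<.05)&(abs(q[:,0]-c[0])<.05)&(abs(q[:,1]-c[1])<.026)
    if m.sum():print(n,m.sum(),cv2.minAreaRect((q[m][:,:2]*1000).astype(np.float32)),np.percentile(q[m][:,2],98))
"
```

```text
t 29.75 tcp [437.9   5.1 195.2] yawY -3.4 z [ 0.001 -0.001 -1.   ] F [-0.4 -0.8 -0.1] w 85.4
A 377 ((515.1187133789062, 246.5833740234375), (35.874717712402344, 56.43077087402344), 87.75142669677734) 0.042749515572191275
A 1020 ((514.0880126953125, 246.55335998535156), (36.2000846862793, 57.39463806152344), 86.84608459472656) 0.04269958780695559
B 388 ((533.8746337890625, -341.41522216796875), (35.940711975097656, 56.411766052246094), 87.75204467773438) 0.041203691573188546
B 366 ((533.6241455078125, -342.17236328125), (38.09150695800781, 57.2354736328125), 85.8950424194336) 0.03986539249442569
C 377 ((538.3278198242188, -253.3064422607422), (34.87434387207031, 56.79766845703125), 85.82054138183594) 0.04096819223324545
C 383 ((538.1797485351562, -251.66786193847656), (39.00959777832031, 57.39583206176758), 88.33189392089844) 0.04038491393068757
```

View pics/top18.png

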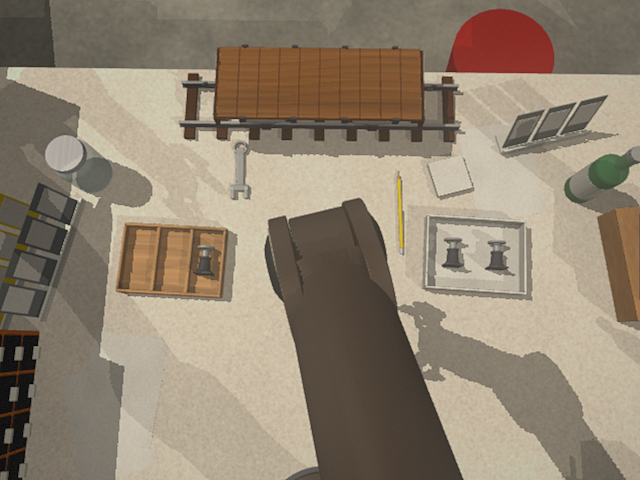

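View pics/side18.png

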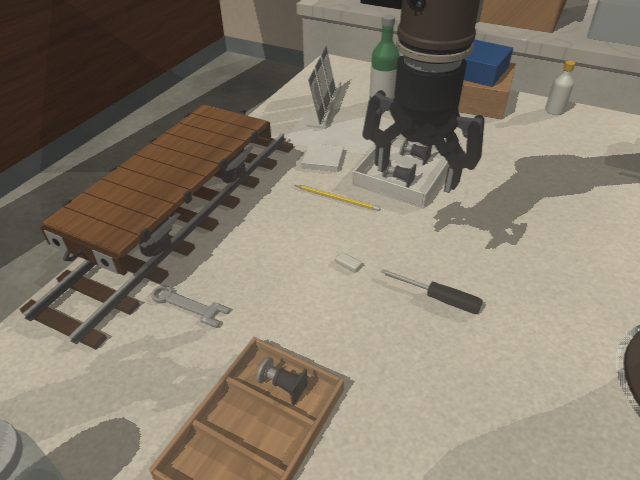

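The top view shows A in the tray at (204,261), and C and B in the box at (453,253) and (496,255). The side view shows the eraser at (349,262), the screwdriver at (434,291), the pencil at (337,197), the spanner at (190,304) and the pad at (323,158), all as at the start. The gripper is clear, so I'll hand in.

```bash
python3 -c "
from h import *
print(robot.finish_job())"
```

```text
the job is handed in; nothing more can be done
None
```

I felt all three buffers end to end at 20 N, then set the firm one in the tray and the two weak ones in the card box. The job was handed in at about 29.8 s, with the arm well clear.

| Buffer (start position, mm) | Pinched length at 20 N | Verdict | Placed |
|---|---|---|---|
| A, far one (638, 22) | stalled at 50.0 mm | firm | end bay of the tray |
| B (445, 80) | 46 mm, fully in | weak | card box, far half |
| C (452, −77) | 46 mm, fully in | weak | card box, near half |

- **Placing:** each one was lowered until the wrist felt the floor (5–7 N), then released. None was dropped.
- **Final checks:** both cameras show all three on their sides and sprung back to 56–57 mm. Their tops are at 42–43 mm in the tray and 40–41 mm in the box, as they should be. The eraser, pencil, screwdriver, note pad and spanner look unmoved.
- **One reading differed:** A read 48–49 mm while lifted, slightly shorter than the 50 mm on the bench. That is still clear of the 46 mm stop, so the firm verdict stands. No check failed.

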